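Line up the seasoning shakers by height

TASK

Line up the four seasoning shakers by height along the wooden strip, one upright in the middle of each rubber pad: the tallest next to the receipt spike, then each next shorter one in turn, with the shortest next to the pen pot. Leave the receipt spike and the pen pot standing where they are.

Things in the scene. Friction and masses are not known exactly. Their poses are not given: they have to be found in the camera images.
- shaker_110: Seasoning shaker, the tallest of the four: a loose upright round aluminium can with a low domed dark steel lid, 110 mm high overall, 46 mm across; its side is straight up to 12 mm below the top. It stands on the counter (z = 0) at the start. Origin: centre of its underside; z axis up along the can. Mass 0.07 to 0.35 kg.
- shaker_90: Seasoning shaker, the second tallest of the four: a loose upright round aluminium can with a low domed dark steel lid, 90 mm high overall, 46 mm across; its side is straight up to 12 mm below the top. It stands on the counter (z = 0) at the start. Origin: centre of its underside; z axis up along the can. Mass 0.07 to 0.35 kg.
- shaker_70: Seasoning shaker, the third tallest of the four: a loose upright round aluminium can with a low domed dark steel lid, 70 mm high overall, 46 mm across; its side is straight up to 12 mm below the top. It stands on the counter (z = 0) at the start. Origin: centre of its underside; z axis up along the can. Mass 0.07 to 0.35 kg.
- shaker_50: Seasoning shaker, the shortest of the four: a loose upright round aluminium can with a low domed dark steel lid, 50 mm high overall, 46 mm across; its side is straight up to 12 mm below the top. It stands on the counter (z = 0) at the start. Origin: centre of its underside; z axis up along the can. Mass 0.07 to 0.35 kg.
- pad_a: One of four identical fixed round black rubber pads, 62 mm across, 3 mm thick, lying about 90 mm apart (within 12 mm) in a straight row along a low brown wooden strip (12 mm high, 120 mm wide, 370 mm long, fixed to the counter). Origin: centre of the pad's underside, 12 mm above the counter, so its upper face is 15 mm above the counter. The letter says nothing of its place in the row.
- pad_b: One of four identical fixed round black rubber pads, 62 mm across, 3 mm thick, lying about 90 mm apart (within 12 mm) in a straight row along a low brown wooden strip (12 mm high, 120 mm wide, 370 mm long, fixed to the counter). Origin: centre of the pad's underside, 12 mm above the counter, so its upper face is 15 mm above the counter. The letter says nothing of its place in the row.
- pad_c: One of four identical fixed round black rubber pads, 62 mm across, 3 mm thick, lying about 90 mm apart (within 12 mm) in a straight row along a low brown wooden strip (12 mm high, 120 mm wide, 370 mm long, fixed to the counter). Origin: centre of the pad's underside, 12 mm above the counter, so its upper face is 15 mm above the counter. The letter says nothing of its place in the row.
- pad_d: One of four identical fixed round black rubber pads, 62 mm across, 3 mm thick, lying about 90 mm apart (within 12 mm) in a straight row along a low brown wooden strip (12 mm high, 120 mm wide, 370 mm long, fixed to the counter). Origin: centre of the pad's underside, 12 mm above the counter, so its upper face is 15 mm above the counter. The letter says nothing of its place in the row.
- spike: Receipt spike: a loose dark steel disc 72 mm across with an upright wire to 130 mm height and yellow slips on it, standing on the counter off one end of the strip, in line with the row, about 105 mm from the nearest pad. Origin: centre of its underside. It marks the end where the tallest shaker goes; it must stay where it is.
- pen_pot: Pen pot: a loose black cup 64 mm across and 75 mm high, with pens reaching to 120 mm, standing off the other end of the strip, about 105 mm from the nearest pad. Origin: centre of its underside. It must stay where it is.

How it is judged:
By the outcome, as a careful person would: the job done as asked, in the order asked, and still so for the second after the job is handed in, with the robot touching nothing.
It also fails if it takes over 120 s, if anything falls off the work surface, if the arm or the gripper's body presses on something with over 40 N, if the wrist force passes 120 N, or if a joint passes its speed limit or range.

ROBOT

A 7-joint arm with a two-finger parallel gripper is mounted at the origin on the work surface. World frame = base frame: x ahead of the robot, y to its left, z up, the work surface at z = 0. Lengths are in m, angles in rad, forces in N, time in s.
With the tool pointing down it reaches from about 0.35 to 0.9 m from the base axis. Payload 8.1 kg.
Tool frame: the origin (TCP) lies between the finger pads; the fingertips stand 22 mm ahead of it and the grasp point (between the pads) lies 3 mm ahead of it (arm.tip_reach is the distance from the TCP to the fingertips, in m); z points along the fingers, y is the line along which they close (so a half turn about z gives the same grasp; the last joint's range is limited). The gripper opens to 92 mm and grips with 3 to 60 N. Pads are 19 mm wide; open, the fingers measure 130 mm over their backs; the gripper's body (75 mm by 190 mm) begins 47 mm behind the grasp point.
Start: joints at [1.154, 0.434, 0.025, 1.573, -0.012, 1.134, -0.075], TCP at [0.193, -0.595, 0.249] pointing down, gripper open.
Joint ranges: [-2.62, 2.62], [-0.44, 2.09], [-1.27, 1.32], [0.08, 2.57], [-1.32, 4.46], [0.12, 2], [-2.74, 2.74]. Speed limits (rad/s): [2.22, 2.22, 3.01, 3.01, 3.14, 3.14, 3.14].

INTERFACE

Orientations are given as a rotation vector (axis times angle).
In Python, from cell import telemetry, vision, job, arm gives the robot as it stands. The module is installed in compiled form; this text tells all that it offers.
- The arm moves only by the shell command python3 -m creep 'ROWS' [FORCE]. ROWS is text: rows parted by semicolons, each of 7 numbers parted by spaces: the finger opening in cm, from 0 to 9.18, then the shift along the tool's x, y, z in cm, then the turn, a rotation vector about the tool's x, y, z in degrees. A call has 1 to 5 rows; each row is the pose to reach, as a shift and turn from the pose commanded when the call began, along the tool's axes at that moment; what a row does not reach only later rows make up. A row lasts 1/8 s, in which the tool goes at most 62.5 mm and 10.7 degrees, less where a joint would pass 70% of its speed; a pose out of reach is approached as far as the arm can. A call with a gripper value outside its range is refused whole. The fingers move at their own pace and stop on an object; FORCE is the grip in N (left out, the last holds). Time passes only in rows, so rows that repeat a pose let the fingers close. It gives the time, the measured TCP pose, the force, the opening and the grip force at its end, in the units of the state.
- telemetry.observe(): the state, without advancing time (a new reading comes with each control period).
- vision.get_image(name): name is "scene" or "top"; returns the picture (480x640x3 uint8, red, green, blue); there is no depth.
- vision.camera_info(name): a dict with "fov_y" (degrees; the focal length in pixels is half the picture's height over the tangent of half this angle, whatever the lens; pixels are square), "cx", "cy" (the principal point, pixels), "extrinsics" (4x4, takes a point from camera to world coordinates). Camera axes: x right, y down, z forward; pixel columns grow to the right and rows downward; lengths in m; the calibration is good to about 2 mm. A picture is of the moment at which its call begins. camera_info takes no time and is no camera call.
- job.sign_off(): hands the job in; it is judged then, once.
The state is a dict: "clock": time; "joints": joint angles; "dq": joint speeds; "joint_efforts": joint torques, N m; "position": TCP position; "ee_rot": TCP orientation; "force": force on the tool from outside, world axes, zero at the start; "ft_torque": the same for the moment, N m; "width": opening from 0.0 (shut) to 1.0 (fully open); "gripper_force": force on a finger pad.
Only numpy, scipy, OpenCV 4.12 (cv2) and the standard library are available. Lean on these libraries where they do the work, as an engineer would, in place of code of your own. Each camera call takes 0.05 s, during which the arm holds its last target. There are 200 camera calls.

## Working session

There is one attempt and no reset: what is moved stays moved. The work goes in short steps, Python scripts to look and compute and a shell command to move; the robot and the scene stay as the last step left them, time stands still between calls to the robot, and variables do not carry over. Pictures are saved under pics/ and viewed, at most 14 in all, crops included, and the job is handed in when it is done.

```bash
mkdir -p pics
python3 - <<'E'
from cell import telemetry, vision, arm
import cv2
for n in("scene","top"):
    im=vision.get_image(n); cv2.imwrite(f"pics/{n}0.png",im[:,:,::-1]); print(vision.camera_info(n))
s=telemetry.observe(); print({k:s[k] for k in("clock","position","ee_rot","width","force")})
E
```

```text
{'fov_y': 43.36070346131426, 'cx': 320.43526524092584, 'cy': 245.5087393293777, 'extrinsics': array([[-0.2727126 ,  0.78868339, -0.55100485,  1.05679077],
       [ 0.96207531,  0.21983887, -0.16149911,  0.17356211],
       [-0.00623938, -0.574151  , -0.81872565,  0.77038801],
       [ 0.        ,  0.        ,  0.        ,  1.        ]])}
{'fov_y': 44.72820021379012, 'cx': 319.69800187876547, 'cy': 241.4713513247463, 'extrinsics': array([[-5.72178428e-02, -9.73359253e-01,  2.22031265e-01,
         3.63393797e-01],
       [-9.98361582e-01,  5.56691707e-02, -1.32323420e-02,
         1.92081354e-02],
       [ 5.19526114e-04, -2.22424611e-01, -9.74949754e-01,
         9.14678273e-01],
       [ 0.00000000e+00,  0.00000000e+00,  0.00000000e+00,
         1.00000000e+00]])}
{'clock': 0.1, 'position': array([ 0.19273472, -0.59410904,  0.2480557 ]), 'ee_rot': array([-3.10172621e+00, -4.90584308e-01,  5.41163497e-04]), 'width': 1.0012121702227446, 'force': array([-0.24575199, -0.07950872,  0.47841889])}
```

View pics/scene0.png

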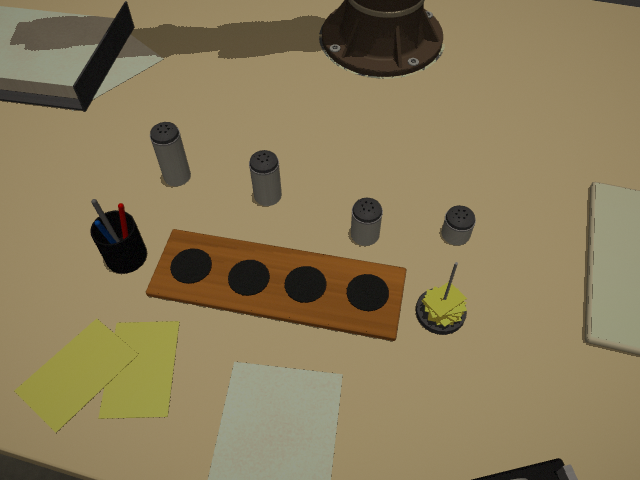

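View pics/top0.png

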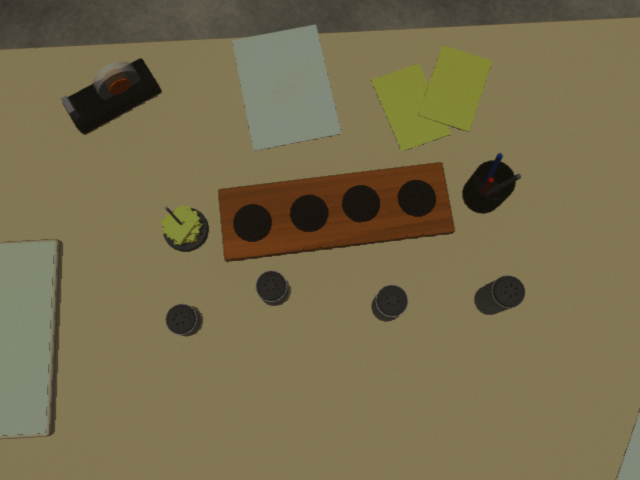

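The scene view has the pen pot at (120,243) and the spike at (442,308). The shakers run 110, 90, 70, 50 from left to right at (165,130), (264,159), (367,207), (460,215). The top view is mirrored, with the spike at (185,229) and the pads at (252,223), (309,213), (361,203), (417,198). Next I'll turn these into positions from both cameras.

```bash
cat > h.py <<'E'
import numpy as np, cv2
from cell import vision
def cam(n):
    c=vision.camera_info(n); return 240/np.tan(np.radians(c["fov_y"]/2)),c["cx"],c["cy"],np.array(c["extrinsics"])
def ray(n,p,z):
    f,cx,cy,E=cam(n); d=E[:3,:3]@[(p[0]-cx)/f,(p[1]-cy)/f,1]; return E[:3,3]+d*(z-E[2,3])/d[2]
def proj(n,P):
    f,cx,cy,E=cam(n); q=(np.atleast_2d(P)-E[:3,3])@E[:3,:3]; return np.c_[q[:,0]/q[:,2]*f+cx,q[:,1]/q[:,2]*f+cy]
def cyl(r,z0,z1):
    a=np.linspace(0,2*np.pi,60); c=np.c_[r*np.cos(a),r*np.sin(a)]
    return np.vstack([np.c_[c,0*a+z] for z in(z0,z1)])
def outline(n,x,y,z0,z1,r=.023):
    return cv2.convexHull(proj(n,cyl(r,z0,z1)+[x,y,0]).astype(np.float32))
E
python3 - <<'E'
from h import *
S={n:cv2.imread(f"pics/{n}0.png") for n in("scene","top")}
def pad(n,p):
    g=cv2.GaussianBlur(S[n],(3,3),0).max(2)
    x,y=p; w=g[y-26:y+27,x-26:x+27]; _,l,st,c=cv2.connectedComponentsWithStats((w<38).astype(np.uint8))
    i=l[26,26]; return c[i]+[x-26,y-26],st[i,4]
P={"top":[(252,223),(309,213),(361,203),(417,198)],"scene":[(368,293),(305,284),(249,278),(191,266)]}
for i in range(4):
    for n in P:
        c,a=pad(n,P[n][i]); print("pad",i+1,n,c.round(1),a,ray(n,c,.015)[:2].round(4))
L={"top":[(508,291),(392,301),(271,287),(181,319)],"scene":[(165,129),(264,158),(367,206),(460,214)]}
for i,h in enumerate((.11,.09,.07,.05)):
    for n in L: print("lid",h,n,ray(n,L[n][i],h-.004)[:2].round(4))
print("spike",ray("top",(186,229),.005),ray("scene",(441,311),.005)); print("pot rim",ray("top",(492,181),.075),ray("scene",(118,226),.075))
E
```

```text
pad 1 top [252.1 222.4] 1034 [0.6055 0.1128]
pad 1 scene [367.3 292.3] 1131 [0.6098 0.1125]
pad 2 top [308.8 212.9] 1025 [0.6161 0.0218]
pad 2 scene [304.9 284. ] 1105 [0.6208 0.0214]
pad 3 top [360.6 203.2] 1008 [ 0.6276 -0.0622]
pad 3 scene [248.3 277.3] 1070 [ 0.6322 -0.0624]
pad 4 top [416.4 197.8] 1006 [ 0.6313 -0.1526]
pad 4 scene [190.6 265.7] 1035 [ 0.636  -0.1524]
lid 0.11 top [ 0.4618 -0.25  ]
lid 0.11 scene [ 0.4614 -0.2513]
lid 0.09 top [ 0.4594 -0.0899]
lid 0.09 scene [ 0.4609 -0.0903]
lid 0.07 top [0.4924 0.0829]
lid 0.07 scene [0.4948 0.0819]
lid 0.05 top [0.4553 0.2194]
lid 0.05 scene [0.4561 0.2189]
spike [0.60335506 0.22021345 0.005     ] [0.6057523  0.22083132 0.005     ]
pot rim [ 0.63339625 -0.25773315  0.075     ] [ 0.63415912 -0.2544447   0.075     ]
```

Both cameras agree to within 5 mm, and the pad spacing of 84–92 mm fits the 90 ± 12 mm given. Grasps will close across the row. I'll add a move planner and go to the 110 first.

```bash
cat > go.py <<'E'
import sys, numpy as np
from scipy.spatial.transform import Rotation as R
from cell import telemetry
s=telemetry.observe(); r=R.from_rotvec(s["ee_rot"]); p=np.array(s["position"])
w=np.radians(95); T=R.from_matrix(np.c_[[np.cos(w),np.sin(w),0],[np.sin(w),-np.cos(w),0],[0,0,-1]])
print("t",round(s["clock"],2),"pos",p.round(4),"w",round(s["width"],3),"gf",np.round(s["gripper_force"],1),"F",np.round(s["force"],1))
for a in sys.argv[1:]:
    q=np.array([float(v) for v in a.split(",")])
    print(a,"shift cm",(r.inv().apply(q-p)*100).round(2),"turn",np.degrees((r.inv()*T).as_rotvec()).round(2))
E
python3 go.py .4615,-.2505,.24
```

```text
t 0.1 pos [ 0.1927 -0.5941  0.2481] w 1.001 gf 0.0 F [-0.2 -0.1  0.5]
.4615,-.2505,.24 shift cm [ 36.17 -24.39   0.83] turn [-7.000e-02 -5.000e-02 -7.702e+01]
```

```bash
python3 -m creep '9.18 7 -5 0.2 0 0 -10; 9.18 13 -9 0.4 0 0 -20; 9.18 19 -13 0.6 0 0 -30; 9.18 24 -16 0.8 0 0 -40; 9.18 24 -16 0.8 0 0 -40'; python3 go.py .4615,-.2505,.24
```

```text
clock: 0.72
position: [0.3735, -0.3652, 0.2406]
ee_rot: [-2.743, -1.53, -0.001]
force: [0.8, -0.8, -0.4]
width: 0.998
gripper_force: 0.0
t 0.72 pos [ 0.3735 -0.3652  0.2406] w 0.998 gf 0.0 F [ 0.8 -0.8 -0.4]
.4615,-.2505,.24 shift cm [14.38  1.45  0.07] turn [  0.    -0.05 -36.7 ]
```

```bash
python3 -m creep '9.18 5 0.5 0 0 0 -10; 9.18 10 1 0 0 0 -20; 9.18 14.4 1.45 0 0 0 -30; 9.18 14.4 1.45 0 0 0 -36.7; 9.18 14.4 1.45 0 0 0 -36.7'; python3 -m creep '9.18 0 0 0 0 0 0'; python3 go.py .4615,-.2505,.24 .4615,-.2505,.08
python3 - <<'E'
from h import *
im=vision.get_image("scene"); cv2.imwrite("pics/s1.png",im[:,:,::-1])
E
```

```text
clock: 1.35
position: [0.4604, -0.2536, 0.2404]
ee_rot: [-2.129, -2.31, 0.0]
force: [-0.1, 0.5, -0.5]
width: 0.997
gripper_force: 0.0
clock: 1.48
position: [0.4599, -0.2545, 0.2405]
ee_rot: [-2.133, -2.306, 0.001]
force: [0.5, -0.5, -0.2]
width: 0.998
gripper_force: 0.0
t 1.48 pos [ 0.4599 -0.2545  0.2405] w 0.998 gf 0.0 F [ 0.5 -0.5 -0.2]
.4615,-.2505,.24 shift cm [0.39 0.19 0.05] turn [-0.03  0.   -0.56]
.4615,-.2505,.08 shift cm [ 0.39  0.2  16.05] turn [-0.03  0.   -0.56]
```

View pics/s1.png

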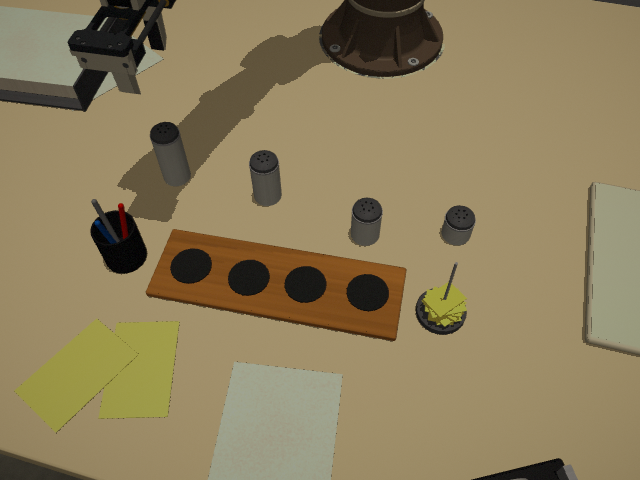

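The gripper hangs at (75–170, 0–95), high above the 110 at (165,130). I'll check that the projected TCP lands there.

Run:
```python
from h import *
from cell import telemetry
for i in range(3):
    vision.get_image("top"); s=telemetry.observe(); print(s["position"].round(4),s["dq"].round(3).max())
p=s["position"]
for dy in(-.055,.055): print(proj("scene",p+[dy,0,-.022]).round(0),proj("top",p+[dy,0,-.022]).round(0))
cv2.imwrite("pics/t1.png",vision.get_image("top")[:,:,::-1])
```

```text
[ 0.46   -0.2545  0.2406] 0.008
[ 0.4601 -0.2544  0.2407] 0.006
[ 0.4602 -0.2543  0.2407] 0.007
[[162.  46.]] [[548. 325.]]
[[128.  95.]] [[535. 235.]]
```

View pics/t1.png

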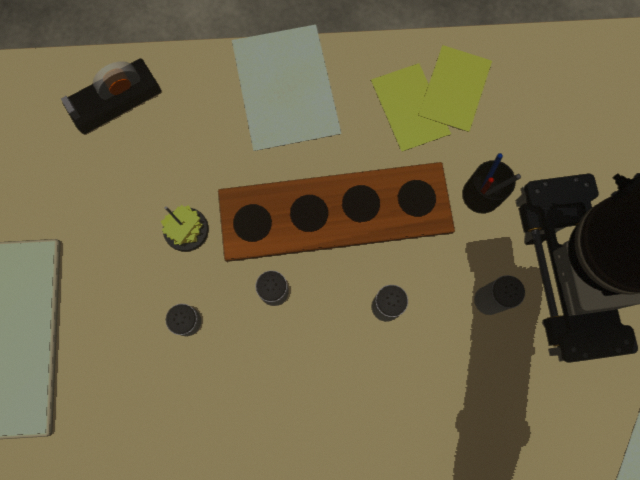

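The projected fingertips at (128,95) and (162,46) in the scene view match the picture, so I'll descend.

```bash
python3 -m creep '9.18 0.4 0.2 3 0 0 -0.6; 9.18 0.4 0.2 8 0 0 -0.6; 9.18 0.4 0.2 12 0 0 -0.6; 9.18 0.4 0.2 15 0 0 -0.6; 9.18 0.4 0.2 16 0 0 -0.6' >/dev/null; python3 -m creep '9.18 0 0 0 0 0 0;9.18 0 0 0 0 0 0'; python3 go.py .4615,-.2505,.08;python3 - <<'E'
from h import *
im=cv2.hconcat([vision.get_image("scene")[90:240,60:260,::-1],vision.get_image("top")[220:370,430:630,::-1]]); cv2.imwrite("pics/s2.png",cv2.resize(im,None,fx=2,fy=2))
E
```

```text
clock: 2.6
position: [0.463, -0.2501, 0.082]
ee_rot: [2.116, 2.32, 0.001]
force: [-0.2, 0.3, -0.0]
width: 0.998
gripper_force: 0.0
t 2.6 pos [ 0.463  -0.2501  0.082 ] w 0.998 gf 0.0 F [-0.2  0.3 -0. ]
.4615,-.2505,.08 shift cm [-0.03 -0.15  0.2 ] turn [0.1  0.06 0.26]
```

View pics/s2.png

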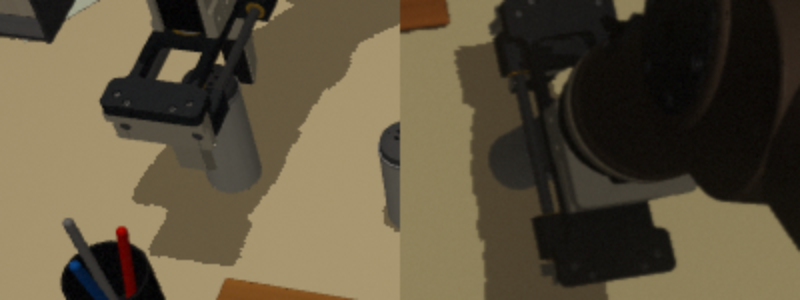

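The fingers straddle the can. Close and lift.

```bash
python3 -m creep '3 0 0 0 0 0 0;3 0 0 0 0 0 0;3 0 0 0 0 0 0;3 0 0 0 0 0 0;3 0 0 0 0 0 0' 30; python3 go.py; python3 -m creep '3 0 0 -2 0 0 0;3 0 0 -5 0 0 0;3 0 0 -9 0 0 0;3 0 0 -12.5 0 0 0;3 0 0 -12.5 0 0 0'; python3 go.py .6077,.1127,.215
```

```text
clock: 3.32
position: [0.4623, -0.2497, 0.0808]
ee_rot: [2.117, 2.321, 0.0]
force: [1.5, 0.4, 2.1]
width: 0.504
gripper_force: 0.8
t 3.33 pos [ 0.4623 -0.2497  0.0808] w 0.504 gf 0.8 F [1.5 0.4 2.1]
clock: 3.95
position: [0.4634, -0.2501, 0.2079]
ee_rot: [2.114, 2.318, 0.002]
force: [0.3, 1.0, -2.6]
width: 0.488
gripper_force: 29.9
t 3.95 pos [ 0.4634 -0.2501  0.2079] w 0.488 gf 29.9 F [ 0.3  1.  -2.6]
.6077,.1127,.215 shift cm [34.8  17.7  -0.73] turn [0.21 0.14 0.27]
```

It is held: 30 N grip, width about 45 mm. The fingers only closed fully during the lift, so I'll measure the hang height after the transit.

```bash
python3 -m creep '3 4 2 -0.3 0 0 0;3 9 4.6 -0.7 0 0 0;3 14 7.1 -0.7 0 0 0;3 19 9.7 -0.7 0 0 0;3 24 12.2 -0.7 0 0 0'>/dev/null; python3 -m creep '3 5 2.5 0 0 0 0;3 9 4.6 0 0 0 0; 3 10.8 5.5 0 0 0 0.3;3 10.8 5.5 0 0 0 0.3;3 10.8 5.5 0 0 0 0.3' >/dev/null; python3 -m creep '3 0 0 0 0 0 0;3 0 0 0 0 0 0'; python3 go.py .6077,.1127,.215;python3 - <<'E'
from h import *
from cell import telemetry
p=telemetry.observe()["position"]
im={n:np.ascontiguousarray(vision.get_image(n)[:,:,::-1]) for n in("scene","top")}
for n in im: cv2.imwrite(f"pics/raw3{n}.png",im[n])
o=outline("scene",p[0],p[1],p[2]-.082,p[2]+.028-.012)
I=cv2.resize(im["scene"],None,fx=3,fy=3); cv2.polylines(I,[(o*3+1).astype(int)],True,(0,255,0)); 
c=o.mean((0,1))*3; x,y=int(c[0])-300,int(c[1])-240; cv2.imwrite("pics/s3.png",I[max(y,0):y+480,max(x,0):x+600]); print(x,y)
E
```

```text
clock: 5.45
position: [0.6064, 0.1118, 0.2128]
ee_rot: [2.125, 2.314, -0.0]
force: [-0.7, 0.4, -2.0]
width: 0.485
gripper_force: 29.9
t 5.45 pos [0.6064 0.1118 0.2128] w 0.485 gf 29.9 F [-0.7  0.4 -2. ]
.6077,.1127,.215 shift cm [ 0.08  0.14 -0.22] turn [ 0.01  0.03 -0.12]
825 418
```

View pics/s3.png

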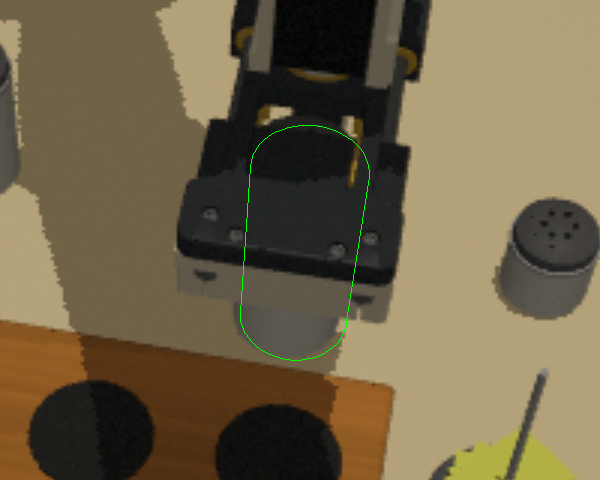

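The can's underside matches the prediction (TCP − 82 mm), but it sits about 2 mm towards −y, so I'll shift for that. Lower onto pad 1.

```bash
python3 -m creep '3 0.25 0.15 2.5 0 0 0;3 0.25 0.15 5.5 0 0 0;3 0.25 0.15 8.5 0 0 0;3 0.25 0.15 10.5 0 0 0;3 0.25 0.15 11 0 0 0' >/dev/null; python3 -m creep '3 0 0 0 0 0 0;3 0 0 0 0 0 0;3 0 0 0 0 0 0'; python3 go.py .608,.1145,.097
```

```text
clock: 6.55
position: [0.6082, 0.1159, 0.1036]
ee_rot: [2.122, 2.315, 0.002]
force: [1.0, 0.2, -2.4]
width: 0.487
gripper_force: 29.9
t 6.55 pos [0.6082 0.1159 0.1036] w 0.487 gf 29.9 F [ 1.   0.2 -2.4]
.608,.1145,.097 shift cm [-0.13 -0.03  0.66] turn [ 0.08 -0.01 -0.03]
```

```bash
python3 -m creep '3 -0.1 0 0.25 0 0 0;3 -0.1 0 0.4 0 0 0;3 -0.1 0 0.5 0 0 0;3 -0.1 0 0.5 0 0 0'; python3 go.py .608,.1145,.097; python3 -m creep '3 0 0 0.15 0 0 0;3 0 0 0.15 0 0 0;3 0 0 0.15 0 0 0'; python3 go.py .608,.1145,.097
```

```text
clock: 7.05
position: [0.6077, 0.1147, 0.0976]
ee_rot: [-2.123, -2.316, 0.0]
force: [0.5, 0.1, -2.8]
width: 0.484
gripper_force: 29.9
t 7.05 pos [0.6077 0.1147 0.0976] w 0.484 gf 29.9 F [ 0.5  0.1 -2.8]
.608,.1145,.097 shift cm [-0.02  0.03  0.06] turn [-0.01  0.   -0.02]
clock: 7.42
position: [0.6078, 0.1147, 0.0962]
ee_rot: [2.123, 2.316, 0.0]
force: [-0.1, 0.5, -3.2]
width: 0.49
gripper_force: 29.9
t 7.42 pos [0.6078 0.1147 0.0962] w 0.49 gf 29.9 F [-0.1  0.5 -3.2]
.608,.1145,.097 shift cm [-0.02  0.02 -0.08] turn [ 0.    0.   -0.03]
```

```bash
for i in 1 2 3; do python3 -m creep '3 0 0 0.1 0 0 0;3 0 0 0.1 0 0 0' | grep -E "force: \[|posi"; done
```

```text
position: [0.6079, 0.1148, 0.0959]
force: [-1.4, -0.2, 5.2]
position: [0.6084, 0.1148, 0.0956]
force: [-1.8, -0.6, 12.1]
position: [0.6085, 0.1149, 0.0954]
force: [-5.1, -1.5, 18.5]
```

The can touched down at TCP z 0.096. Relieve the pressure, open and go up.

```bash
python3 -m creep '3 0 0 -0.2 0 0 0;3 0 0 -0.2 0 0 0;6.5 0 0 -0.2 0 0 0;6.5 0 0 -0.2 0 0 0;9.18 0 0 -0.2 0 0 0'; python3 -m creep '9.18 0 0 0 0 0 0;9.18 0 0 0 0 0 0;9.18 0 0 0 0 0 0';python3 -m creep '9.18 0 0 -2 0 0 0;9.18 0 0 -5 0 0 0;9.18 0 0 -9 0 0 0;9.18 0 0 -12.5 0 0 0;9.18 0 0 -12.5 0 0 0' >/dev/null; python3 go.py .46,-.0901,.215
```

```text
clock: 8.8
position: [0.6077, 0.1147, 0.095]
ee_rot: [-2.123, -2.316, 0.0]
force: [0.7, 0.1, -0.4]
width: 0.761
gripper_force: 0.0
clock: 9.18
position: [0.6078, 0.1147, 0.0952]
ee_rot: [2.123, 2.316, 0.0]
force: [0.6, 0.6, -0.5]
width: 0.993
gripper_force: 0.0
t 9.8 pos [0.6093 0.1155 0.2234] w 1.002 gf 0.0 F [ 0.   1.  -0.9]
.46,-.0901,.215 shift cm [-19.19 -16.66   0.73] turn [ 0.31 -0.05 -0.03]
```

Next I go to the 90 and check the 110 on its pad once the arm is clear.

```bash
python3 -m creep '9.18 -4 -3.5 0 0 0 0;9.18 -8.5 -7.4 0.7 0 0 0;9.18 -13 -11.3 0.7 0 0 0;9.18 -17 -14.7 0.7 0 0 0;9.18 -19.2 -16.6 0.7 0 0 0' >/dev/null; python3 -m creep '9.18 0 0 0 0 0 0;9.18 0 0 0 0 0 0;9.18 0 0 0 0 0 0' >/dev/null; python3 go.py .46,-.0901,.06;python3 - <<'E'
from h import *
im={n:np.ascontiguousarray(vision.get_image(n)[:,:,::-1]) for n in("scene","top")}
out=[]
for n in im:
    cv2.imwrite(f"pics/raw4{n}.png",im[n]); I=cv2.resize(im[n],None,fx=3,fy=3)
    for x,y,z0,z1,r in((.6077,.1127,.012,.015,.031),(.6077,.1127,.015,.113,.023)):
        o=outline(n,x,y,z0,z1,r); cv2.polylines(I,[(o*3+1).astype(int)],True,(0,255,0) if r<.03 else (0,0,255))
    c=(o.mean((0,1))*3).astype(int); out.append(I[c[1]-200:c[1]+200,c[0]-200:c[0]+200])
cv2.imwrite("pics/s4.png",cv2.hconcat(out))
E
```

```text
t 10.8 pos [ 0.4596 -0.0898  0.213 ] w 1.001 gf 0.0 F [0.2 0.1 0.2]
.46,-.0901,.06 shift cm [-0.04  0.04 15.3 ] turn [ 0.01 -0.03  0.08]
```

View pics/s4.png

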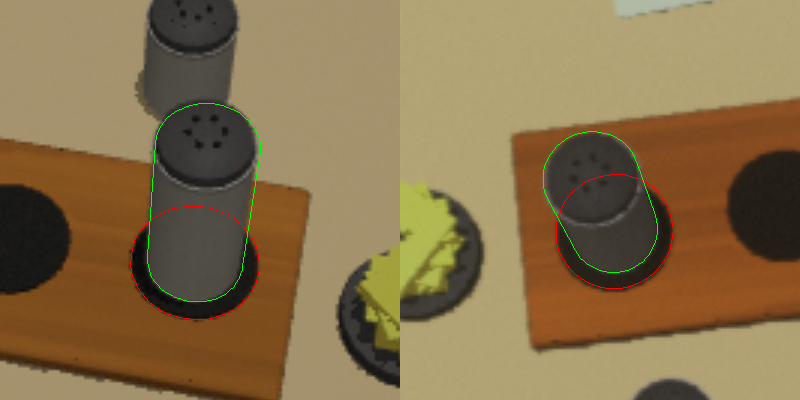

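The 110 (green) sits centred on pad 1 (red) in both views. Now grasp the 90, holding the close for longer this time.

```bash
python3 -m creep '9.18 -0.04 0.04 3 0 0 0; 9.18 -0.04 0.04 8 0 0 0; 9.18 -0.04 0.04 12 0 0 0; 9.18 -0.04 0.04 14.5 0 0 0; 9.18 -0.04 0.04 15.1 0 0 0' >/dev/null; python3 -m creep '9.18 0 0 0 0 0 0;9.18 0 0 0 0 0 0;9.18 0 0 0 0 0 0' ; python3 go.py .46,-.0901,.062; python3 -m creep '3 0 0 0 0 0 0;3 0 0 0 0 0 0;3 0 0 0 0 0 0;3 0 0 0 0 0 0;3 0 0 0 0 0 0' 30 >/dev/null;python3 -m creep '3 0 0 0 0 0 0;3 0 0 0 0 0 0;3 0 0 0 0 0 0'; python3 go.py .6185,.0216,.2
```

```text
clock: 11.9
position: [0.4601, -0.0914, 0.0631]
ee_rot: [2.122, 2.314, 0.001]
force: [0.6, 0.5, -0.2]
width: 0.997
gripper_force: 0.0
t 11.9 pos [ 0.4601 -0.0914  0.0631] w 0.997 gf 0.0 F [ 0.6  0.5 -0.2]
.46,-.0901,.062 shift cm [0.13 0.   0.11] turn [ 0.09  0.03 -0.04]
clock: 12.9
position: [0.46, -0.0913, 0.0624]
ee_rot: [2.122, 2.315, 0.001]
force: [3.8, 0.6, 3.0]
width: 0.488
gripper_force: 30.0
t 12.9 pos [ 0.46   -0.0913  0.0624] w 0.488 gf 30.0 F [3.8 0.6 3. ]
.6185,.0216,.2 shift cm [  9.87  16.78 -13.74] turn [ 0.06  0.   -0.02]
```

```bash
python3 -m creep '3 0 0 -2 0 0 0;3 0 0 -5 0 0 0;3 0 0 -9 0 0 0;3 0 0 -13.7 0 0 0;3 0 0 -13.7 0 0 0' >/dev/null; python3 -m creep '3 2 3.5 0 0 0 0;3 4.5 7.6 0 0 0 0;3 7 12 0 0 0 0;3 9 15.4 0 0 0 0;3 9.7 16.8 0 0 0 0' >/dev/null; python3 -m creep '3 0 0 0 0 0 0;3 0 0 0 0 0 0;3 0 0 0 0 0 0'; python3 go.py .6185,.0203,.083
```

```text
clock: 14.52
position: [0.6176, 0.0186, 0.1992]
ee_rot: [2.124, 2.314, -0.002]
force: [-0.6, -0.6, -2.4]
width: 0.486
gripper_force: 29.9
t 14.53 pos [0.6176 0.0186 0.1992] w 0.486 gf 29.9 F [-0.6 -0.6 -2.4]
.6185,.0203,.083 shift cm [ 0.17  0.11 11.62] turn [-0.04  0.05 -0.1 ]
```

```bash
python3 -m creep '3 0.15 0.1 2.5 0 0 0;3 0.15 0.1 5.5 0 0 0;3 0.15 0.1 8.5 0 0 0;3 0.15 0.1 11 0 0 0;3 0.15 0.1 11.5 0 0 0' >/dev/null; python3 -m creep '3 0 0 0 0 0 0;3 0 0 0 0 0 0;3 0 0 0 0 0 0'; python3 go.py .6185,.0203,.078
```

```text
clock: 15.52
position: [0.6198, 0.0215, 0.0852]
ee_rot: [2.122, 2.315, 0.002]
force: [0.8, -0.2, -2.0]
width: 0.483
gripper_force: 29.9
t 15.53 pos [0.6198 0.0215 0.0852] w 0.483 gf 29.9 F [ 0.8 -0.2 -2. ]
.6185,.0203,.078 shift cm [-0.11 -0.14  0.72] turn [ 0.09  0.01 -0.03]
```

```bash
python3 -m creep '3 -0.1 -0.1 0.3 0 0 0;3 -0.1 -0.1 0.6 0 0 0;3 -0.1 -0.1 0.6 0 0 0;3 -0.1 -0.1 0.6 0 0 0'; for i in 1 2 3; do python3 -m creep '3 0 0 0.1 0 0 0;3 0 0 0.1 0 0 0' | grep -E "force: \[|posi"; done; python3 go.py .6185,.0203,.078
```

```text
clock: 16.02
position: [0.6184, 0.0204, 0.0782]
ee_rot: [-2.123, -2.316, 0.0]
force: [0.5, -0.8, -1.7]
width: 0.483
gripper_force: 29.9
position: [0.6185, 0.0205, 0.0775]
force: [-0.6, 0.3, 2.1]
position: [0.6187, 0.0205, 0.0774]
force: [-2.0, 0.4, 10.5]
position: [0.6189, 0.0205, 0.0771]
force: [-4.9, -1.8, 16.1]
t 16.77 pos [0.6189 0.0205 0.0771] w 0.488 gf 30.0 F [-4.9 -1.8 16.1]
.6185,.0203,.078 shift cm [-0.02 -0.05 -0.09] turn [ 0.09  0.03 -0.03]
```

The 90 touched down at the expected height. Release, rise, and go to the 70.

```bash
python3 -m creep '3 0 0 -0.2 0 0 0;3 0 0 -0.2 0 0 0;6.5 0 0 -0.2 0 0 0;6.5 0 0 -0.2 0 0 0;9.18 0 0 -0.2 0 0 0' >/dev/null; python3 -m creep '9.18 0 0 0 0 0 0;9.18 0 0 0 0 0 0;9.18 0 0 0 0 0 0'|grep -E "width|force";python3 -m creep '9.18 0 0 -2 0 0 0;9.18 0 0 -5 0 0 0;9.18 0 0 -9 0 0 0;9.18 0 0 -12.5 0 0 0;9.18 0 0 -12.5 0 0 0' >/dev/null; python3 -m creep '9.18 0 0 0 0 0 0' >/dev/null; python3 go.py .4935,.0824,.205
```

```text
force: [-0.1, -0.2, 0.2]
width: 0.993
gripper_force: 0.0
t 18.52 pos [0.6182 0.0203 0.2028] w 1.0 gf 0.0 F [ 0.4  0.8 -1.2]
.4935,.0824,.205 shift cm [  7.27 -11.89  -0.23] turn [ 0.03  0.01 -0.03]
```

Gripping the 70 in the present orientation would swing the gripper body (±95 mm along x) into the 110 on pad 1. I'll turn the tool 80° about z first so the body lies along y.

```bash
python3 -m creep '9.18 2 -3 0 0 0 10;9.18 4 -6.5 0 0 0 20;9.18 6 -9.8 0 0 0 30;9.18 7.3 -11.9 -0.2 0 0 40;9.18 7.3 -11.9 -0.2 0 0 50' >/dev/null; python3 -m creep '9.18 0 0 0 0 0 10;9.18 0 0 0 0 0 20;9.18 0 0 0 0 0 30;9.18 0 0 0 0 0 30;9.18 0 0 0 0 0 30' >/dev/null; python3 go.py .4935,.0824,.044
python3 - <<'E'
from h import *
im={n:np.ascontiguousarray(vision.get_image(n)[:,:,::-1]) for n in("scene","top")}
out=[]
for n in im:
    I=cv2.resize(im[n],None,fx=2,fy=2)
    for x,y,z0,z1,r in((.6185,.0216,.012,.015,.031),(.6185,.0216,.015,.093,.023),(.4935,.0824,0,.058,.023)):
        o=outline(n,x,y,z0,z1,r); cv2.polylines(I,[(o*2+.5).astype(int)],True,(0,255,0) if r<.03 else (0,0,255))
    c=((outline(n,.55,.06,0,.1).mean((0,1)))*2).astype(int); out.append(I[c[1]-200:c[1]+200,c[0]-200:c[0]+200])
cv2.imwrite("pics/s5.png",cv2.hconcat(out))
E
```

```text
t 19.77 pos [0.4932 0.0828 0.2038] w 1.004 gf 0.0 F [-0.1  1.   0.7]
.4935,.0824,.044 shift cm [ 0.04  0.04 15.98] turn [-3.000e-02  5.000e-02 -7.979e+01]
```

View pics/s5.png

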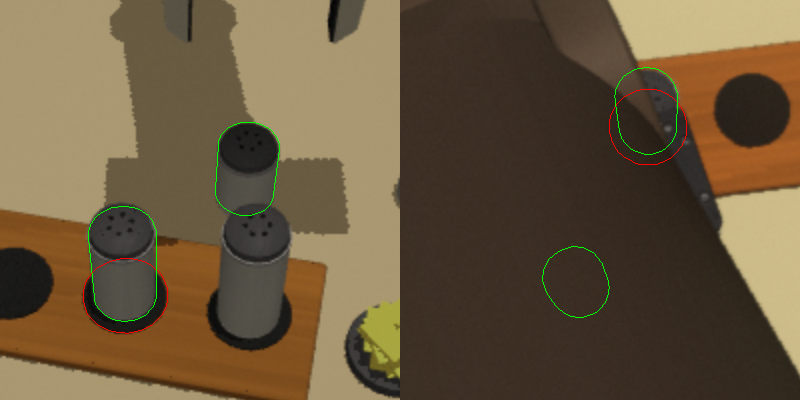

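The 90 is centred on pad 2 and the 70's outline matches its estimate. Descend and grasp the 70.

```bash
python3 -m creep '9.18 0 0 3 0 0 0; 9.18 0 0 8 0 0 0; 9.18 0 0 12 0 0 0; 9.18 0 0 15 0 0 0; 9.18 0 0 15.9 0 0 0' >/dev/null; python3 -m creep '9.18 0 0 0 0 0 0;9.18 0 0 0 0 0 0;9.18 0 0 0 0 0 0' ; python3 go.py .4935,.0824,.044; python3 -m creep '3 0 0 0 0 0 0;3 0 0 0 0 0 0;3 0 0 0 0 0 0;3 0 0 0 0 0 0;3 0 0 0 0 0 0' 30 >/dev/null;python3 -m creep '3 0 0 0 0 0 0;3 0 0 0 0 0 0;3 0 0 0 0 0 0'; python3 go.py .630,-.0623,.19
```

```text
clock: 20.88
position: [0.4943, 0.0829, 0.0463]
ee_rot: [-3.115, -0.409, -0.003]
force: [1.0, -0.0, 0.2]
width: 0.999
gripper_force: 0.0
t 20.88 pos [0.4943 0.0829 0.0463] w 0.999 gf 0.0 F [ 1.  -0.   0.2]
.4935,.0824,.044 shift cm [-0.09  0.03  0.23] turn [  0.09  -0.09 -80.02]
clock: 21.88
position: [0.4935, 0.0828, 0.0452]
ee_rot: [3.115, 0.409, -0.0]
force: [-0.3, -0.0, -0.3]
width: 0.484
gripper_force: 30.0
t 21.88 pos [0.4935 0.0828 0.0452] w 0.484 gf 30.0 F [-0.3 -0.  -0.3]
.630,-.0623,.19 shift cm [  9.44  17.54 -14.48] turn [  0.     0.   -80.03]
```

```bash
python3 -m creep '3 0 0 -2 0 0 0;3 0 0 -5 0 0 0;3 0 0 -9 0 0 0;3 0 0 -13 0 0 0;3 0 0 -14.5 0 0 0' >/dev/null; python3 -m creep '3 1.5 3 0 0 0 -10;3 3.5 6.5 0 0 0 -20;3 5.5 10 0 0 0 -30;3 7.5 14 0 0 0 -40;3 9.4 17.5 0 0 0 -50' >/dev/null; python3 -m creep '3 0 0 0 0 0 -10;3 0 0 0 0 0 -20;3 0 0 0 0 0 -30;3 0 0 0 0 0 -30;3 0 0 0 0 0 -30'; python3 -m creep '3 0 0 0 0 0 0' >/dev/null; python3 go.py .630,-.0623,.068
```

```text
clock: 23.75
position: [0.6292, -0.062, 0.1894]
ee_rot: [-2.127, -2.311, 0.001]
force: [0.3, -0.2, -2.5]
width: 0.483
gripper_force: 30.0
t 23.88 pos [ 0.6294 -0.0619  0.19  ] w 0.489 gf 30.0 F [-0.6  0.1 -3. ]
.630,-.0623,.068 shift cm [-0.04  0.06 12.2 ] turn [-0.02  0.01 -0.15]
```

```bash
python3 -m creep '3 -0.05 0 2.5 0 0 0;3 -0.05 0 5.5 0 0 0;3 -0.05 0 8.5 0 0 0;3 -0.05 0 11 0 0 0;3 -0.05 0 12.2 0 0 0' >/dev/null; python3 -m creep '3 0 0 0 0 0 0;3 0 0 0 0 0 0;3 0 0 0 0 0 0;3 0 0 0 0 0 0'; python3 go.py .630,-.0623,.0605
```

```text
clock: 25.0
position: [0.6299, -0.0625, 0.0689]
ee_rot: [2.123, 2.315, 0.001]
force: [-0.8, 0.2, -1.1]
width: 0.481
gripper_force: 30.0
t 25.0 pos [ 0.6299 -0.0625  0.0689] w 0.481 gf 30.0 F [-0.8  0.2 -1.1]
.630,-.0623,.0605 shift cm [0.02 0.01 0.84] turn [ 0.06  0.02 -0.03]
```

```bash
python3 -m creep '3 0 0 0.3 0 0 0;3 0 0 0.6 0 0 0;3 0 0 0.7 0 0 0;3 0 0 0.7 0 0 0'|grep -E "force: \[|posi"; for i in 1 2 3; do python3 -m creep '3 0 0 0.1 0 0 0;3 0 0 0.1 0 0 0' | grep -E "force: \[|posi"; done
```

```text
position: [0.6295, -0.0625, 0.061]
force: [-0.7, -0.1, -3.3]
position: [0.6297, -0.0624, 0.0603]
force: [0.2, 0.7, -2.2]
position: [0.6297, -0.0624, 0.0602]
force: [-3.7, -1.1, 7.9]
position: [0.6297, -0.0624, 0.0602]
force: [-6.6, -0.5, 16.8]
```

The 70 is down on pad 3. Release, rise, and go to the 50 with the tool turned.

```bash
python3 -m creep '3 0 0 -0.2 0 0 0;3 0 0 -0.2 0 0 0;6.5 0 0 -0.2 0 0 0;6.5 0 0 -0.2 0 0 0;9.18 0 0 -0.2 0 0 0' >/dev/null; python3 -m creep '9.18 0 0 0 0 0 0;9.18 0 0 0 0 0 0;9.18 0 0 0 0 0 0'|grep -E "width|force";python3 -m creep '9.18 0 0 -2 0 0 0;9.18 0 0 -5 0 0 0;9.18 0 0 -9 0 0 0;9.18 0 0 -13 0 0 0;9.18 0 0 -14.5 0 0 0' >/dev/null; python3 -m creep '9.18 0 0 0 0 0 0' >/dev/null; python3 go.py .4557,.2191,.205
```

```text
force: [0.1, 0.4, -0.5]
width: 0.995
gripper_force: 0.0
t 28.0 pos [ 0.6301 -0.0624  0.2067] w 1.002 gf 0.0 F [-0.5 -0.3 -0.3]
.4557,.2191,.205 shift cm [ 29.56 -14.93   0.11] turn [ 0.14  0.03 -0.03]
```

```bash
python3 -m creep '9.18 4 -2 0 0 0 10;9.18 9 -4.5 0 0 0 20;9.18 14 -7 0 0 0 30;9.18 19 -9.6 0 0 0 40;9.18 24 -12 0 0 0 50' >/dev/null; python3 go.py .4557,.2191,.205
```

```text
t 28.62 pos [0.4872 0.167  0.2038] w 1.001 gf 0.0 F [ 1.4  1.  -0.8]
.4557,.2191,.205 shift cm [ 1.41 -5.92 -0.12] turn [ -0.11   0.1  -50.37]
```

```bash
python3 -m creep '9.18 1 -4 -0.1 0 0 10;9.18 1.3 -5.7 -0.1 0 0 20;9.18 1.3 -5.7 -0.1 0 0 30;9.18 1.3 -5.7 -0.1 0 0 30;9.18 1.3 -5.7 -0.1 0 0 30' >/dev/null; python3 -m creep '9.18 0 0 0 0 0 0;9.18 0 0 0 0 0 0' >/dev/null;python3 go.py .4557,.2191,.031
python3 - <<'E'
from h import *
im={n:np.ascontiguousarray(vision.get_image(n)[:,:,::-1]) for n in("scene","top")}
out=[]
for n in im:
    I=cv2.resize(im[n],None,fx=2,fy=2)
    for x,y,z0,z1,r in((.630,-.0623,.012,.015,.031),(.630,-.0623,.015,.073,.023),(.4557,.2191,0,.038,.023),(.6337,-.1525,.012,.015,.031)):
        o=outline(n,x,y,z0,z1,r); cv2.polylines(I,[(o*2+.5).astype(int)],True,(0,255,0) if r<.03 else (0,0,255))
    c=((outline(n,.55,.06,0,.1).mean((0,1)))*2).astype(int); x0=max(c[0]-(350 if n=="scene" else 50),0); out.append(I[c[1]-200:c[1]+200,x0:x0+(560 if n=="scene" else 240)])
    print(I.shape,c,out[-1].shape)
cv2.imwrite("pics/s6.png",cv2.hconcat(out))
E
```

```text
t 29.5 pos [0.4582 0.2154 0.2061] w 1.0 gf 0.0 F [-0.1 -0.5 -0.4]
.4557,.2191,.031 shift cm [-0.15 -0.42 17.51] turn [-1.e-02  1.e-02 -8.e+01]
(960, 1280, 3) [686 472] (400, 560, 3)
(960, 1280, 3) [570 497] (400, 240, 3)
```

View pics/s6.png

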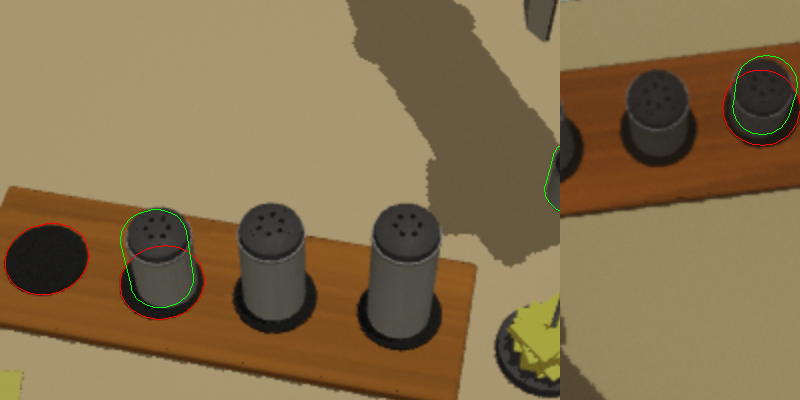

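The 70 stands centred on pad 3, within about 1 mm. Now the 50.

```bash
python3 -m creep '9.18 -0.15 -0.4 3 0 0 0; 9.18 -0.15 -0.4 8 0 0 0; 9.18 -0.15 -0.4 12 0 0 0; 9.18 -0.15 -0.4 15.5 0 0 0; 9.18 -0.15 -0.4 17.2 0 0 0' >/dev/null; python3 -m creep '9.18 0 0 0 0 0 0;9.18 0 0 0 0 0 0;9.18 0 0 0 0 0 0;9.18 0 0 0 0 0 0'|grep -E "force" ; python3 go.py .4557,.2191,.031; python3 -m creep '3 0 0 0 0 0 0;3 0 0 0 0 0 0;3 0 0 0 0 0 0;3 0 0 0 0 0 0;3 0 0 0 0 0 0' 30 >/dev/null;python3 -m creep '3 0 0 0 0 0 0;3 0 0 0 0 0 0;3 0 0 0 0 0 0'; python3 go.py .6337,-.1525,.19
```

```text
force: [0.1, -0.7, -0.0]
gripper_force: 0.0
t 30.73 pos [0.4561 0.2194 0.0349] w 1.0 gf 0.0 F [ 0.1 -0.7 -0. ]
.4557,.2191,.031 shift cm [-0.04  0.02  0.39] turn [ 4.000e-02 -7.000e-02 -8.003e+01]
clock: 31.72
position: [0.4556, 0.2192, 0.0342]
ee_rot: [3.115, 0.409, -0.0]
force: [-0.0, 1.2, -0.8]
width: 0.483
gripper_force: 30.0
t 31.73 pos [0.4556 0.2192 0.0342] w 0.483 gf 30.0 F [-0.   1.2 -0.8]
.6337,-.1525,.19 shift cm [  7.6   40.51 -15.58] turn [ -0.     0.   -80.02]
```

```bash
python3 -m creep '3 0 0 -2 0 0 0;3 0 0 -5 0 0 0;3 0 0 -9 0 0 0;3 0 0 -13 0 0 0;3 0 0 -15.6 0 0 0' >/dev/null; python3 -m creep '3 0.6 3.5 0 0 0 -10;3 1.5 8.5 0 0 0 -20;3 2.5 13.5 0 0 0 -30;3 3.4 18.5 0 0 0 -40;3 4.3 23.5 0 0 0 -50' | grep -E "posi|grip"; python3 go.py .6337,-.1525,.19
```

```text
position: [0.5583, 0.0017, 0.1902]
gripper_force: 30.0
t 32.98 pos [0.5583 0.0017 0.1902] w 0.484 gf 30.0 F [ 0.3  1.1 -0. ]
.6337,-.1525,.19 shift cm [-10.86  13.3    0.02] turn [-1.000e-02  1.000e-02 -2.969e+01]
```

```bash
python3 -m creep '3 -3.5 4.3 0 0 0 -10;3 -7 8.6 0 0 0 -20;3 -9.5 11.7 0 0 0 -29.5;3 -10.7 13.1 0 0 0 -29.5;3 -10.7 13.1 0 0 0 -29.5' >/dev/null;  python3 -m creep '3 0 0 0 0 0 0;3 0 0 0 0 0 0;3 0 0 0 0 0 0'|grep grip; python3 go.py .6337,-.1525,.056
```

```text
gripper_force: 30.0
t 33.98 pos [ 0.6312 -0.1479  0.1905] w 0.485 gf 30.0 F [ 0.3 -0.3 -0.8]
.6337,-.1525,.056 shift cm [-0.48  0.21 13.46] turn [ 0.01  0.   -0.46]
```

```bash
python3 -m creep '3 -0.45 0.2 2.5 0 0 -0.4;3 -0.45 0.2 6 0 0 -0.4;3 -0.45 0.2 9.5 0 0 -0.4;3 -0.45 0.2 12.5 0 0 -0.4;3 -0.45 0.2 13.2 0 0 -0.4' >/dev/null; python3 -m creep '3 0 0 0 0 0 0;3 0 0 0 0 0 0;3 0 0 0 0 0 0;3 0 0 0 0 0 0'; python3 go.py .6337,-.1525,.0492
```

```text
clock: 35.1
position: [0.634, -0.1535, 0.0589]
ee_rot: [2.124, 2.313, 0.001]
force: [0.8, 0.4, -0.9]
width: 0.481
gripper_force: 30.0
t 35.1 pos [ 0.634  -0.1535  0.0589] w 0.481 gf 30.0 F [ 0.8  0.4 -0.9]
.6337,-.1525,.0492 shift cm [ 0.1  -0.03  0.97] turn [ 0.06  0.02 -0.13]
```

```bash
python3 -m creep '3 0.1 0 0.3 0 0 0;3 0.1 0 0.6 0 0 0;3 0.1 0 0.8 0 0 0;3 0.1 0 0.8 0 0 0'|grep -E "force: \[|posi"; for i in 1 2 3; do python3 -m creep '3 0 0 0.1 0 0 0;3 0 0 0.1 0 0 0' | grep -E "force: \[|posi"; done
```

```text
position: [0.6334, -0.1524, 0.0499]
force: [0.2, 0.2, -1.1]
position: [0.6337, -0.1525, 0.0493]
force: [0.2, 0.5, -0.8]
position: [0.6337, -0.1524, 0.0492]
force: [-2.8, 0.6, 9.3]
position: [0.6337, -0.1524, 0.0492]
force: [-7.0, 0.5, 17.6]
```

The 50 is down. Release, rise, and retreat towards the robot for a clear final look.

```bash
python3 -m creep '3 0 0 -0.2 0 0 0;3 0 0 -0.2 0 0 0;6.5 0 0 -0.2 0 0 0;6.5 0 0 -0.2 0 0 0;9.18 0 0 -0.2 0 0 0' >/dev/null; python3 -m creep '9.18 0 0 0 0 0 0;9.18 0 0 0 0 0 0;9.18 0 0 0 0 0 0'|grep -E "width|force";python3 -m creep '9.18 0 0 -2 0 0 0;9.18 0 0 -5 0 0 0;9.18 0 0 -9 0 0 0;9.18 0 0 -13 0 0 0;9.18 0 0 -17 0 0 0' >/dev/null; python3 -m creep '9.18 -3 -4 0 0 0 0;9.18 -6 -9 0 0 0 0;9.18 -10 -13 0 0 0 0;9.18 -14 -17 0 0 0 0;9.18 -17 -20 0 0 0 0' >/dev/null; python3 -m creep '9.18 0 0 0 0 0 0;9.18 0 0 0 0 0 0;9.18 0 0 0 0 0 0'
python3 - <<'E'
from h import *
im={n:np.ascontiguousarray(vision.get_image(n)[:,:,::-1]) for n in("scene","top")}
out=[]
PD=[(.6077,.1127,.11),(.6185,.0216,.09),(.63,-.0623,.07),(.6337,-.1525,.05)]
for n in im:
    I=cv2.resize(im[n],None,fx=2,fy=2)
    for x,y,h in PD:
        for z0,z1,r in((.012,.015,.031),(.015,h+.003,.023)):
            cv2.polylines(I,[(outline(n,x,y,z0,z1,r)*2+.5).astype(int)],True,(0,255,0) if r<.03 else (0,0,255))
    for p in((.6045,.2205,0,.005,.036),(.634,-.256,0,.075,.032)): cv2.polylines(I,[(outline(n,*p)*2+.5).astype(int)],True,(255,255,0))
    c=(proj(n,[[.62,-.02,.04]])[0]*2).astype(int); out.append(I[c[1]-150:c[1]+150,c[0]-400:c[0]+400])
cv2.imwrite("pics/s7.png",cv2.vconcat(out))
E
```

```text
force: [-0.3, -0.1, -0.3]
width: 0.993
gripper_force: 0.0
clock: 38.98
position: [0.4499, -0.3374, 0.2198]
ee_rot: [2.122, 2.316, 0.001]
force: [-0.5, 0.2, 0.1]
width: 1.001
gripper_force: 0.0
```

View pics/s7.png

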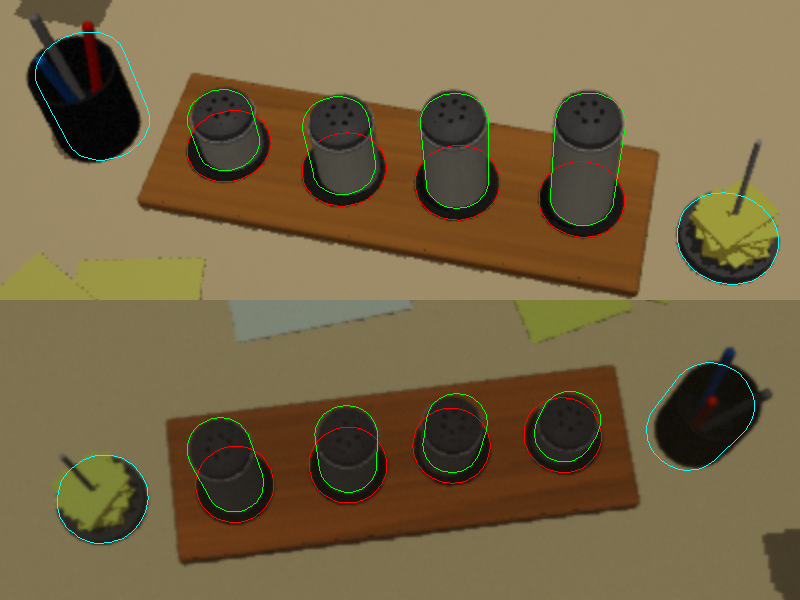

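All four shakers are upright and centred on their pads in order, with the spike and pen pot where they were. The pot outline is only a rough first estimate, and the arm never came near the pot.

```bash
python3 -c "
from cell import job; print(job.sign_off())"
```

```text
the job is handed in; nothing more can be done
None
```

The job is handed in at about 39 s: the four shakers stand upright and centred on their pads, tallest by the spike down to shortest by the pen pot, and the arm touched neither the spike nor the pot.

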